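# Line up a graduated set of copper coffee pots on the shelf

## Task

Set the four copper coffee pots out for display as one straight row along the middle of the low shelf, falling in size from the largest, which already stands right at the left-hand end and must be left where it is, to the smallest at the right-hand end: bring the two from the bench and move the smallest along the board to make room for them. They should stand upright about a finger's width (1 to 2 cm) apart at the belly, all handles pointing straight out over the front edge. Soft copper dents, so set each pot down on the board without dropping it or tipping it over, and leave the mallet, the tea glass and the domed bowl alone.

Things in the scene. Friction and masses are not known exactly. Their poses are not given: they have to be found in the camera images.
- largest_mid (a point): Largest of four open copper pots: point on its axis half-way up. 96 mm tall; belly 86 mm across (widest 12 mm up); straight collar 60 mm across from 60 mm up to the rim (wall 2.4 mm), to grip along y. z up; brass handle, 10 mm thick, along -x from 81 mm up at the collar to its tip 155 mm from the axis, 115 mm up. About 360 g. Stands right, at the row's left end.
- second_mid (a point): Second largest of four open copper pots: point on its axis half-way up. 82 mm tall; belly 76 mm across (widest 11 mm up); straight collar 54 mm across from 51 mm up to the rim (wall 2.4 mm), to grip along y. z up; brass handle, 10 mm thick, along -x from 69 mm up at the collar to its tip 139 mm from the axis, 101 mm up. About 280 g. Starts on the bench.
- third_mid (a point): Third largest of four open copper pots: point on its axis half-way up. 68 mm tall; belly 66 mm across (widest 9 mm up); straight collar 48 mm across from 42 mm up to the rim (wall 2.4 mm), to grip along y. z up; brass handle, 10 mm thick, along -x from 57 mm up at the collar to its tip 124 mm from the axis, 86 mm up. About 210 g. Starts on the bench.
- smallest_mid (a point): Smallest of four open copper pots: point on its axis half-way up. 54 mm tall; belly 56 mm across (widest 7 mm up); straight collar 41 mm across from 33 mm up to the rim (wall 2.4 mm), to grip along y. z up; brass handle, 10 mm thick, along -x from 45 mm up at the collar to its tip 108.5 mm from the axis, 72 mm up. About 150 g. Starts on the shelf, too near the largest.
- shelf: Fixed low wooden shelf: board 400 mm long (y), 170 mm deep (x), top 80 mm above the bench; back board 16 mm thick behind it rises 45 mm higher. Origin on the bench below the board's middle. -x: open front, towards the robot; +y: left end seen from the front. The largest pot stands on the lengthwise middle line (x = 0), 130 to 150 mm left of the middle; the row runs along it.
- shelf_front (a point): Middle of the shelf board's front top edge: 85 mm along -x from the shelf's origin and 80 mm above the bench. Axes as the shelf's. The handles should point out over this edge.
- mallet: Wooden mallet lying on the bench (bystander): barrel head 110 mm long, 66 mm thick, handle 220 mm long along its -x. Origin on the bench under the middle of the head.
- tea_glass: Small clear tea glass standing on the bench (bystander): 54 mm across the rim, 85 mm tall. Origin at the centre of its underside.
- domed_bowl: Copper bowl with a domed lid and finial, one piece (bystander): 88 mm across, 124 mm tall. Origin at the centre of its underside.
Mind the look-alikes: they are no part of the job. Leave any green, purple or turquoise look-alike of the part that bears smallest_mid alone.

How it is judged (in metres and radians):
At the end, for the whole second after the job is handed in: All four pots stand still and upright (0.08 rad) on the shelf board, axes within 15 mm of its lengthwise middle line, falling in size from the largest at the left, 4 to 30 mm between the widest girths of neighbours, every handle out over the front edge within 0.26 rad of square (x of largest_mid in the frame of shelf between -0.015 and 0.015 m and z of largest_mid in the frame of shelf between 0.122 and 0.134 m and angle between each of largest_mid, second_mid, third_mid, smallest_mid's own z axis and vertical below 0.08 rad and angle between the x axis of each of largest_mid, second_mid, third_mid, smallest_mid and the x axis of shelf, either way round below 0.26 rad and x of shelf_front in the frame of largest_mid below 0 m and linear speed of each of largest, second, third, smallest below 0.02 m/s and x of second_mid in the frame of shelf between -0.015 and 0.015 m and z of second_mid in the frame of shelf between 0.115 and 0.127 m and x of shelf_front in the frame of second_mid below 0 m and x of third_mid in the frame of shelf between -0.015 and 0.015 m and z of third_mid in the frame of shelf between 0.108 and 0.12 m and x of shelf_front in the frame of third_mid below 0 m and x of smallest_mid in the frame of shelf between -0.015 and 0.015 m and z of smallest_mid in the frame of shelf between 0.101 and 0.113 m and x of shelf_front in the frame of smallest_mid below 0 m and horizontal distance between largest_mid and second_mid between 0.085 and 0.111 m and y of second_mid in the frame of largest_mid below -0.04 m and horizontal distance between second_mid and third_mid between 0.075 and 0.101 m and y of third_mid in the frame of second_mid below -0.04 m and horizontal distance between third_mid and smallest_mid between 0.065 and 0.091 m and y of smallest_mid in the frame of third_mid below -0.04 m); the robot touches nothing.
It fails at once if the largest pot is shifted by more than 15 mm (distance of largest_mid from where it was at the start of the episode above 0.015 m).
It fails at once if a pot is tipped over (leans more than about 35 degrees) (angle between any of largest_mid, second_mid, third_mid, smallest_mid's own z axis and vertical above 0.6 rad).
It fails at once if a pot is dropped or flung (moves faster than 0.4 m/s with no finger on it) ((contact force between largest and the fingers below 0.2 N and linear speed of largest above 0.4 m/s) or (contact force between second and the fingers below 0.2 N and linear speed of second above 0.4 m/s) or (contact force between third and the fingers below 0.2 N and linear speed of third above 0.4 m/s) or (contact force between smallest and the fingers below 0.2 N and linear speed of smallest above 0.4 m/s)).
It fails at once if the mallet, the tea glass or the domed bowl is shifted by more than 30 mm (distance of any of mallet, tea_glass, domed_bowl from where it was at the start of the episode above 0.03 m).
It also fails if it takes over 70 s, if anything falls off the work surface, if the arm or the gripper's body presses on something with over 40 N, if the wrist force passes 120 N, or if a joint passes its speed limit or range.

## Robot

A 7-joint arm with a two-finger parallel gripper is mounted at the origin on the work surface. World frame = base frame: x ahead of the robot, y to its left, z up, the work surface at z = 0. Lengths are in mm, angles in degrees, forces in N, time in s.
With the tool pointing down it reaches from about 425 to 800 mm from the base axis. Payload 8.3 kg.
Tool frame: the origin (TCP) lies between the finger pads; the fingertips stand r.finger_overhang ahead of it and the grasp point (between the pads) lies 6 mm ahead of it (r.finger_overhang is the distance from the TCP to the fingertips, in mm); z points along the fingers, x is the direction in which the jaws open and shut, and the axes are right-handed (so a half turn about z gives the same grasp; the last joint's range is limited). The gripper opens to 85 mm and grips with 20 to 120 N. Pads are 22 mm wide; open, the fingers measure 114 mm over their backs; the gripper's body (76 mm by 85 mm) begins 54 mm behind the grasp point. The pads swing forward as they close: fully open they stand 13 mm farther back than shut.
Start: joints at [69.448, 21.967, 0.94, 78.501, -0.361, 79.538, -2.664], TCP at [182.227, -597.828, 256.279] pointing down, gripper open.
Joint ranges: [-169.22, 169.22], [-14.56, 117.87], [-87.37, 89.26], [10.42, 133.3], [-82.24, 262.24], [0.94, 117.77], [-172.7, 172.7]. Speed limits (degrees/s): [136.94, 136.94, 172.46, 172.46, 180, 180, 180].

## Interface

Orientations are given as [roll, pitch, yaw] about the fixed x, y, z axes, in that order (R = Rz(yaw) Ry(pitch) Rx(roll)).
In Python, from plant import r gives the robot as it stands. The module is installed in compiled form; this text tells all that it offers.
- The arm moves only by the tool play_rows, never from a script. Its argument "motion" is a list that holds one entry, the list of rows, each a list of 4 numbers: the shift along the tool's x, y, z in m, then the turn about the tool's z in degrees. A call has 1 to 10 rows; each row is the pose to reach, as a shift and turn from the pose commanded when the call began, along the tool's axes at that moment; what a row does not reach only later rows make up. A row lasts 1/10 s, in which the tool goes at most 50 mm and 8.59 degrees, less where a joint would pass 70% of its speed; a pose out of reach is approached as far as the arm can. A call with a gripper value outside its range is refused whole. "hand" is the gripper's target within -1 to 1 (shut at 1, half-way at 0, fully open at -1), set as the call begins (left out, the last holds). The fingers move at their own pace and stop on an object; the grip force is fixed at half the most. Time passes only in rows, so rows that repeat a pose let the fingers close. It gives the time, the measured TCP pose, the force and the opening at its end, in the units of the state.
- r.sense(): the state, without advancing time (a new reading comes with each control period).
- r.read_camera(name): name is "scene" or "top" or "wrist"; returns the picture (384x512x3 uint8, red, green, blue); there is no depth.
- r.get_calibration(name): a dict with "camera_matrix" (3x3 intrinsics, pixels), "cam_to_world" (4x4, takes a point from camera to world coordinates). Camera axes: x right, y down, z forward; pixel columns grow to the right and rows downward; lengths in mm; the calibration is good to about 2 mm. A picture is of the moment at which its call begins: read the wrist's pose just before it. get_calibration takes no time and is no camera call; for the wrist camera it gives the pose at the moment of the call.
- r.finish_job(): hands the job in, once; it reports no verdict.
The state is a dict: "time": time; "qpos": joint angles; "joint_vel": joint speeds; "joint_torque": joint torques, N m; "tool_pos": TCP position; "tcp_rot": TCP orientation; "wrist_force": force on the tool from outside, world axes, zero at the start; "ft_torque": the same for the moment, N m; "finger_gap": finger opening in mm.
Only numpy, scipy, OpenCV 4.12 (cv2) and the standard library are available. Lean on these libraries where they do the work, as an engineer would, in place of code of your own. Each camera call takes 0.05 s, during which the arm holds its last target.

## Working session

There is one attempt and no reset: what is moved stays moved. The work goes in short steps, Python scripts to look and compute and a tool call to move; the robot and the scene stay as the last step left them, time stands still between calls to the robot, and variables do not carry over. Pictures are saved under pics/ and viewed, and the job is handed in when it is done.

Besides the shell and the picture viewer there is one more tool, called after "Emit:" by a JSON object that holds its "fn" and its "kwargs". play_rows: Moves the arm, as the interface text tells. Its arguments: {"type":"object","properties":{"motion":{"type":"array","items":{"type":"array","items":{"type":"array","items":{"type":"number"}}}},"hand":{"type":"number"}},"required":["motion"]}

```bash
mkdir -p pics; ls
python3 - <<'E'
from plant import r
import cv2
print(r.sense()); print(r.finger_overhang)
for n in ['scene','top','wrist']:
    c=r.get_calibration(n); print(n,c)
    im=r.read_camera(n); cv2.imwrite(f'pics/{n}0.png',im[:,:,::-1])
E
```

```text
pics
{'time': 0.0, 'qpos': array([69.44685654, 22.01450185,  0.93776981, 78.5617992 , -0.35874797,
       79.53853718, -2.66351271]), 'joint_vel': array([ 0.01063495, -0.06738181,  0.03204089,  0.02303676,  0.01924614,
       -0.01785212,  0.01675772]), 'joint_torque': array([ 5.87358372e-04, -6.27586842e+01,  8.44388790e-01, -3.71821296e+01,
        1.65131560e-02,  1.41087503e-02,  1.75436668e-05]), 'tool_pos': array([ 182.095015  , -597.40421757,  255.28306927]), 'tcp_rot': array([ 1.79995951e+02,  1.11902783e-01, -7.30456085e+01]), 'wrist_force': array([-0.33448935, -0.59072891,  0.33036606]), 'ft_torque': array([-0.01977468,  0.00238725,  0.02452796]), 'finger_gap': 85.6145610937854}
25.0
scene {'camera_matrix': array([[491.68866042,   0.        , 265.12767626],
       [  0.        , 491.68866042, 189.21831765],
       [  0.        ,   0.        ,   1.        ]]), 'cam_to_world': array([[-4.94885231e-01,  7.38385735e-01, -4.58121288e-01,
         1.26778475e+03],
       [ 8.68953105e-01,  4.22350737e-01, -2.57954175e-01,
         4.18765749e+02],
       [ 3.01818070e-03, -5.2574
[... 511 characters left out ...]
-6.22845641e-03, -1.23654386e-01, -9.92305799e-01,
         1.19505824e+03],
       [ 0.00000000e+00,  0.00000000e+00,  0.00000000e+00,
         1.00000000e+00]])}
wrist {'camera_matrix': array([[284.58382668,   0.        , 255.53464789],
       [  0.        , 284.58382668, 194.29964109],
       [  0.        ,   0.        ,   1.        ]]), 'cam_to_world': array([[ 2.90773279e-01, -9.23586804e-01, -2.49876600e-01,
         2.45534977e+02],
       [-9.56791219e-01, -2.81012097e-01, -7.47179020e-02,
        -5.79291526e+02],
       [-1.20987911e-03,  2.60805706e-01, -9.65390553e-01,
         3.71961948e+02],
       [ 0.00000000e+00,  0.00000000e+00,  0.00000000e+00,
         1.00000000e+00]])}
```

View pics/scene0.png

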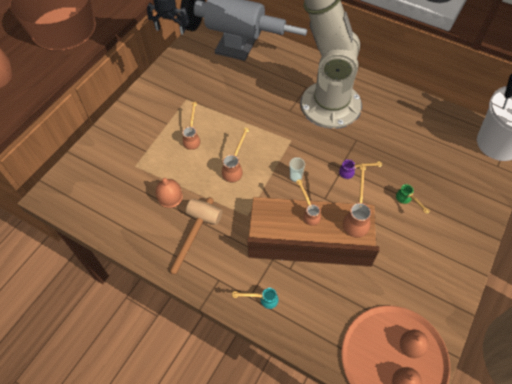

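View pics/top0.png

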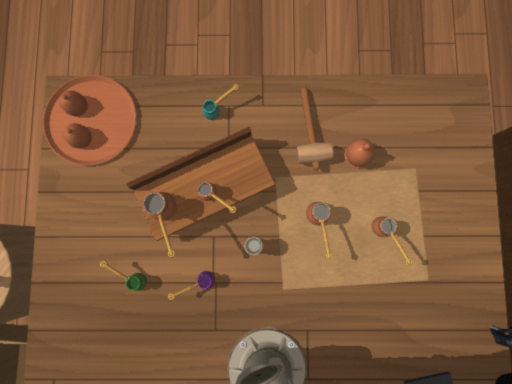

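View pics/wrist0.png

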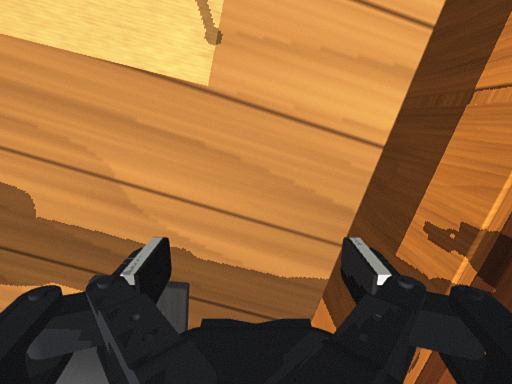

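```bash
cat > h.py <<'E'
import numpy as np, cv2
from plant import r
def cal(n): 
    c=r.get_calibration(n); return np.array(c['camera_matrix']),np.array(c['cam_to_world'])
def ray(c,p):
    K,T=c; d=T[:3,:3]@np.linalg.inv(K)@np.array([p[0],p[1],1.0]); return T[:3,3],d/np.linalg.norm(d)
def onz(c,p,z):
    o,d=ray(c,p); return o+d*(z-o[2])/d[2]
def proj(c,X):
    K,T=c; q=K@(T[:3,:3].T@(np.asarray(X,float)-T[:3,3])); return q[:2]/q[2]
def tri(c1,p1,c2,p2):
    o1,d1=ray(c1,p1);o2,d2=ray(c2,p2)
    A=np.stack([d1,-d2],1); s=np.linalg.lstsq(A,o2-o1,rcond=None)[0]
    a=o1+d1*s[0];b=o2+d2*s[1]; return (a+b)/2,np.linalg.norm(a-b)
def crop(n,im,x0,y0,x1,y1,s):
    cv2.imwrite(n,cv2.resize(im[y0:y1,x0:x1,::-1],None,fx=s,fy=s,interpolation=cv2.INTER_CUBIC))
E
python3 - <<'E'
import cv2
from h import crop
t=cv2.imread('pics/top0.png')[:,:,::-1];s=cv2.imread('pics/scene0.png')[:,:,::-1]
crop('pics/tc1.png',t,120,120,290,270,4.5)
crop('pics/tc2.png',t,290,180,430,280,5)
crop('pics/sc1.png',s,240,150,400,270,5)
crop('pics/sc2.png',s,170,90,270,190,6)
E
```

```text
(no output)
```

View pics/tc1.png

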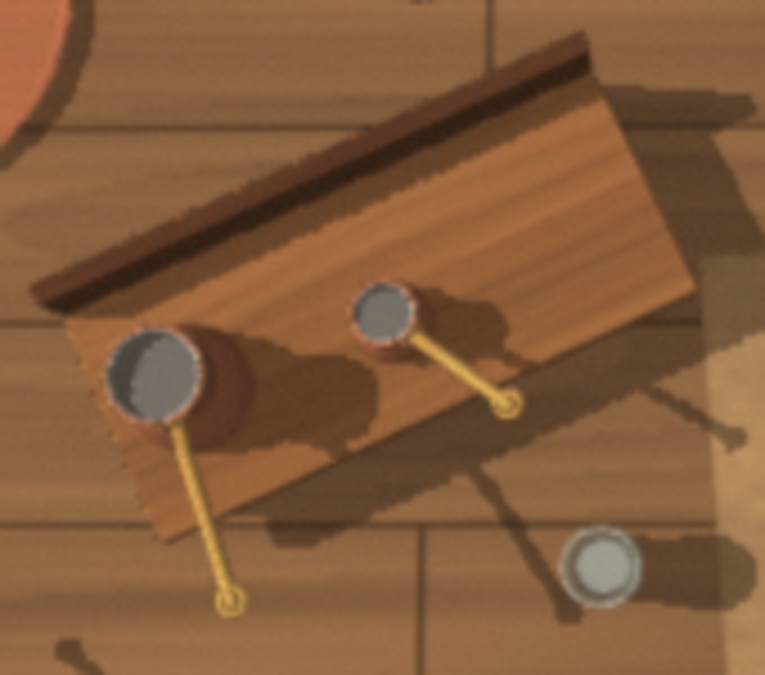

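View pics/tc2.png

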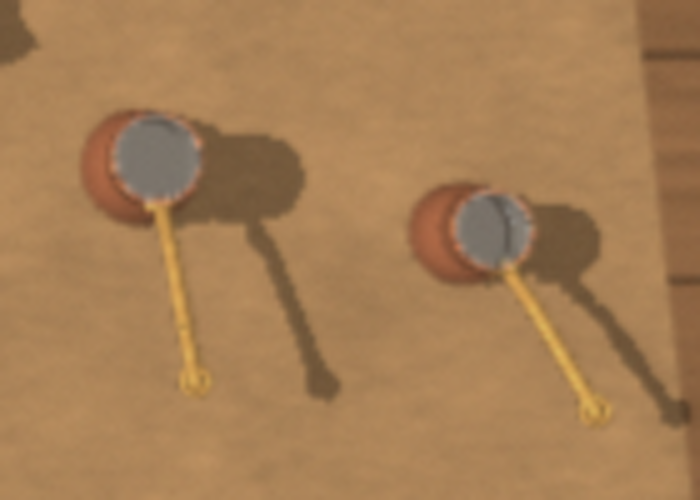

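View pics/sc1.png

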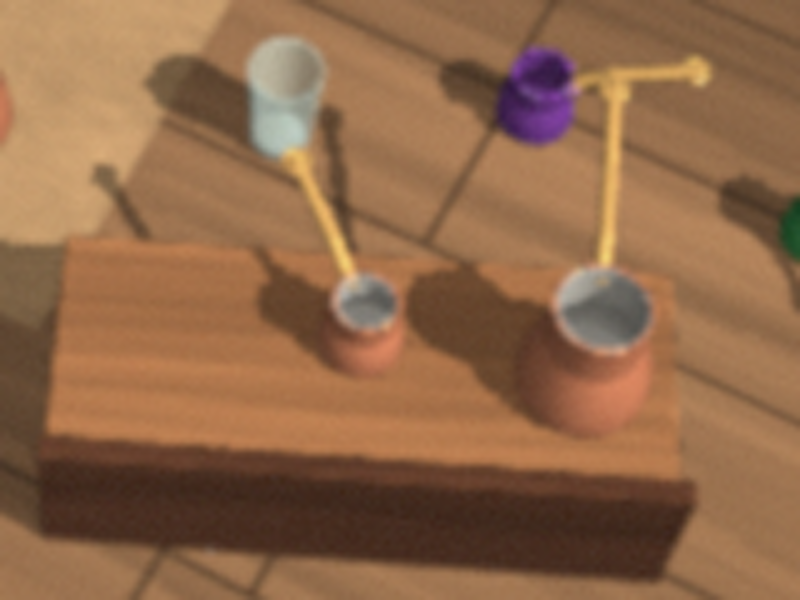

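View pics/sc2.png

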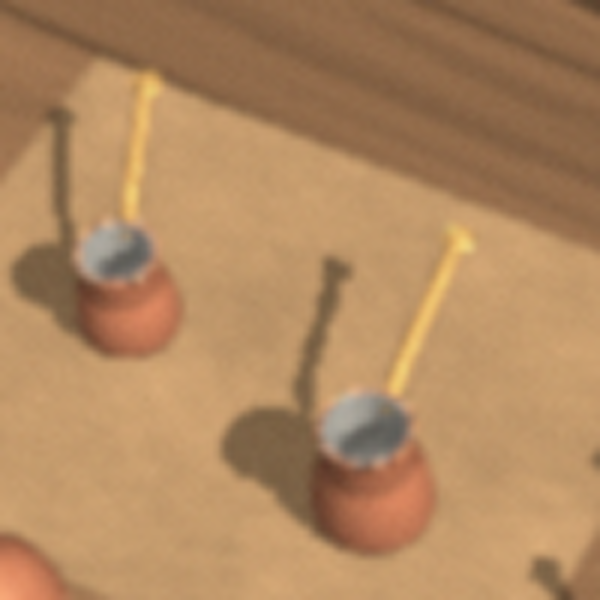

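```bash
cat > m.py <<'E'
from h import *
t=cv2.imread('pics/top0.png');s=cv2.imread('pics/scene0.png')
ct,cs=cal('top'),cal('scene')
def rim(im,c,rad):
    h=cv2.cvtColor(im,cv2.COLOR_BGR2HSV); m=((h[...,1]<70)).astype(np.uint8)
    M=np.zeros_like(m); cv2.circle(M,c,rad,1,-1); m&=M
    cn=max(cv2.findContours(m,0,1)[0],key=cv2.contourArea)
    hu=cv2.convexHull(cn); return cv2.fitEllipse(hu)
P={'L':((154,203),(360,212),176),'2':((321,211),(231,161),82),'3':((388,226),(190,132),68),'S':((205,190),(313,211),134)}
H={'L':((171,253.5),(363,167)),'2':((328.8,256),(246,130)),'3':((409,262),(195,104)),'S':((232.6,209.5),(299,181))}
for k in P:
    a=rim(t,P[k][0],13); b=rim(s,P[k][1],13)
    X,e=tri(ct,a[0],cs,b[0]); Y,f=tri(ct,H[k][0],cs,H[k][1])
    Z=onz(ct,a[0],P[k][2])
    d=Y-X
    print(k,a[0],a[1],b[0],b[1],'tri',X.round(1),round(e,1),'top@z',Z.round(1),'tip',Y.round(1),round(f,1),'dist',np.hypot(d[0],d[1]).round(1),'handle deg',np.degrees(np.arctan2(d[1],d[0])).round(1))
C=dict(FL=((156.7,240.4),(375,205)),FR=((274.4,184.4),(253.6,197.6)))
for k in C: X,e=tri(ct,C[k][0],cs,C[k][1]);print(k,X.round(1),round(e,1),onz(ct,C[k][0],80).round(1),onz(cs,C[k][1],80).round(1))
for p in [(254,141.1),(134.4,191.1)]: print(onz(ct,p,80))
E
python3 m.py
```

```text
L (153.72555541992188, 202.67962646484375) (19.186111450195312, 19.875442504882812) (360.2877502441406, 211.2056121826172) (15.216845512390137, 18.354171752929688) tri [492.7 313.4 178.1] 0.3 top@z [492.9 314.2 176. ] tip [353.7 257.4 197.5] 0.4 dist 149.9 handle deg -158.0
2 (321.0000915527344, 211.0605926513672) (15.882546424865723, 16.30405616760254) (230.46759033203125, 160.86460876464844) (11.645736694335938, 13.610695838928223) tri [ 476.  -164.9   83.2] 0.6 top@z [ 476.  -164.8   82. ] tip [ 342.5 -182.    97.3] 0.2 dist 134.6 handle deg -172.7
3 (388.19110107421875, 225.2758026123047) (13.56805419921875, 14.173935890197754) (188.72796630859375, 131.7541961669922) (8.987168312072754, 11.651761054992676) tri [ 433.4 -370.2   68.5] 0.8 top@z [ 433.3 -370.    68. ] tip [ 323.4 -417.8   85.4] 5.0 dist 119.8 handle deg -156.6
S (204.84597778320312, 188.98324584960938) (11.444857597351074, 11.98691463470459) (312.7598571777344, 209.85409545898438) (9.829394340515137, 11.114459037780762) tri [536.8 178.8 135.5] 0.2 top@z [536.9 179.1 134. ] tip [475.   96.4 155.4] 0.0 dist 102.9 handle deg -126.9
FL [387.7 334.4  74.6] 7.2 [389.3 329.6  80. ] [389.  337.8  80. ]
FR [559.  -24.7  73.3] 1.1 [558.2 -24.9  80. ] [562.2 -22.1  80. ]
[694.17766328  37.22812829  80.        ]
[538.96861679 402.52620692  80.        ]
```

```bash
cat >> h.py <<'E'
def go(x,y,z,yaw):
    s=r.sense(); p=np.array(s['tool_pos']); w=np.radians(s['tcp_rot'][2]); d=np.array([x,y,z])-p
    m=np.array([d[0]*np.cos(w)+d[1]*np.sin(w), d[0]*np.sin(w)-d[1]*np.cos(w), -d[2]])/1000
    dy=(yaw-s['tcp_rot'][2]+180)%360-180
    print('row',m.round(4),'turn(tool z)',round(-dy,2),'n>=',max(np.linalg.norm(m)/.05,abs(dy)/8.59).round(1))
E
python3 - <<'E'
from h import *
ct=cal('top')
go(433,-370,240,-67)
a=onz(ct,(251.1,136),80);print(a)
t=cv2.imread('pics/top0.png')[:,:,::-1]
# front edge: brightness step along columns
g=cv2.GaussianBlur(t,(3,3),0)[...,0].astype(float)
pts=[]
for u in range(165,270,3):
    v0=240.4+(184.4-240.4)*(u-156.7)/(274.4-156.7)
    vs=np.arange(int(v0)-7,int(v0)+8); pr=g[vs,u]; k=np.argmin(np.diff(pr)); pts.append((u,vs[k]+1,np.diff(pr)[k]))
print(pts)
E
```

```text
row [-0.1445 -0.3063  0.0155] turn(tool z) -6.05 n>= 6.8
[710.4740218   46.21829328  80.        ]
[(165, np.int64(240), np.float64(-8.0)), (168, np.int64(234), np.float64(-16.0)), (171, np.int64(233), np.float64(-20.0)), (174, np.int64(232), np.float64(-23.0)), (177, np.int64(230), np.float64(-24.0)), (180, np.int64(229), np.float64(-24.0)), (183, np.int64(227), np.float64(-22.0)), (186, np.int64(226), np.float64(-24.0)), (189, np.int64(225), np.float64(-23.0)), (192, np.int64(223), np.float64(-22.0)), (195, np.int64(221), np.float64(-4.0)), (198, np.int64(220), np.float64(-25.0)), (201, np.int64(219), np.float64(-25.0)), (204, np.int64(218), np.float64(-23.0)), (207, np.int64(216), np.float64(-26.0)), (210, np.int64(215), np.float64(-24.0)), (213, np.int64(213), np.float64(-25.0)), (216, np.int64(212), np.float64(-25.0)), (219, np.int64(210), np.float64(-24.0)), (222, np.int64(209), np.float64(-25.0)), (225, np.int64(207), np.float64(-36.0)), (228, np.int64(208), np.float64(-31.0)), (231, np.int64(212), np.float64(-23.0)), (234, np.int64(198), np.float64(-15.0)), (237, np.int64(200), np.float64(-23.0)), (240, np.int64(200), np.float64(-25.0)), (243, np.int64(199), np.float64(-25.0)), (246, np.int64(197), np.float64(-25.0)), (249, np.int64(196), np.float64(-26.0)), (252, np.int64(195), np.float64(-25.0)), (255, np.int64(193), np.float64(-25.0)), (258, np.int64(192), np.float64(-27.0)), (261, np.int64(190), np.float64(-28.0)), (264, np.int64(189), np.float64(-30.0)), (267, np.int64(188), np.float64(-28.0))]
```

Run:
```python
from h import *
ct=cal('top')
uv=[(171,233),(174,232),(177,230),(180,229),(183,227),(186,226),(189,225),(192,223),(198,220),(201,219),(204,218),(207,216),(210,215),(213,213),(216,212),(219,210),(222,209),(240,200),(243,199),(246,197),(249,196),(252,195),(255,193),(258,192),(261,190),(264,189),(267,188)]
W=np.array([onz(ct,(u,v-0.5),80)[:2] for u,v in uv])
vx,vy,x0,y0=cv2.fitLine(W.astype(np.float32),2,0,.01,.01).ravel()
if vy<0: vx,vy=-vx,-vy
psi=np.degrees(np.arctan2(-vx,vy)); n=np.array([vy,-vx]); print(psi, 'edge at',x0,y0)
for k,p in dict(L=(492.8,313.6),S=(536.8,179)).items(): print(k,'shelf x',(np.array(p)-[x0,y0])@n-85)
FR=np.array([558.2,-24.9]);print('L y from FR',(np.array([492.8,313.6])-FR)@np.array([vx,vy])-200)
```

```text
25.444016 edge at 479.11224 147.06435
L shelf x -1.0913399303524614
S shelf x -19.187157901582083
L y from FR 133.76508976221083
```

Emit:
{"fn": "play_rows", "kwargs": {"motion": [[[-0.1445,-0.3063,0.0155,-6],[-0.1445,-0.3063,0.0155,-6],[-0.1445,-0.3063,0.0155,-6],[-0.1445,-0.3063,0.0155,-6],[-0.1445,-0.3063,0.0155,-6],[-0.1445,-0.3063,0.0155,-6],[-0.1445,-0.3063,0.0155,-6],[-0.1445,-0.3063,0.0155,-6],[-0.1445,-0.3063,0.0155,-6],[-0.1445,-0.3063,0.0155,-6]]], "hand": -1}}

```text
time: 1.15
tool_pos: [432.0, -371.5, 240.6]
tcp_rot: [180.0, 0.0, -67.2]
wrist_force: [-1.2, 0.3, 0.8]
finger_gap: 85.7
```

Run:
```python
from h import *
import pickle
c=cal('wrist'); im=r.read_camera('wrist'); cv2.imwrite('pics/w3.png',im[:,:,::-1]); pickle.dump(c,open('w3.pkl','wb'))
go(476,-165,250,-80)
```

```text
row [-0.1735 -0.1209 -0.0093] turn(tool z) 12.79 n>= 4.2
```

View pics/w3.png

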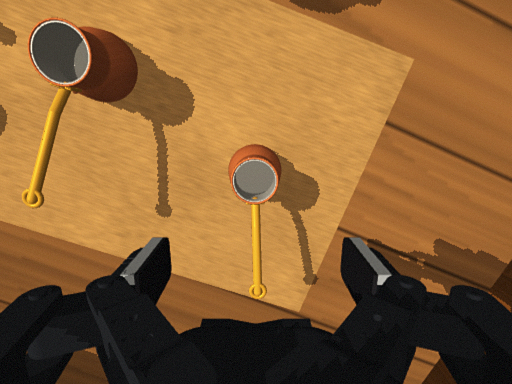

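Emit:
{"fn": "play_rows", "kwargs": {"motion": [[[-0.1735,-0.121,-0.0093,12.8],[-0.1735,-0.121,-0.0093,12.8],[-0.1735,-0.121,-0.0093,12.8],[-0.1735,-0.121,-0.0093,12.8],[-0.1735,-0.121,-0.0093,12.8],[-0.1735,-0.121,-0.0093,12.8],[-0.1735,-0.121,-0.0093,12.8]]]}}

```text
time: 1.9
tool_pos: [476.3, -165.4, 250.2]
tcp_rot: [180.0, -0.0, -80.0]
wrist_force: [-0.9, -0.8, -0.3]
finger_gap: 85.3
```

Run:
```python
from h import *
import pickle
c=cal('wrist'); im=r.read_camera('wrist'); cv2.imwrite('pics/w2.png',im[:,:,::-1]); pickle.dump(c,open('w2.pkl','wb'))
go(510,179,300,-40)
```

```text
row [-0.3339 -0.0929 -0.05  ] turn(tool z) -40.06 n>= 7.0
```

View pics/w2.png

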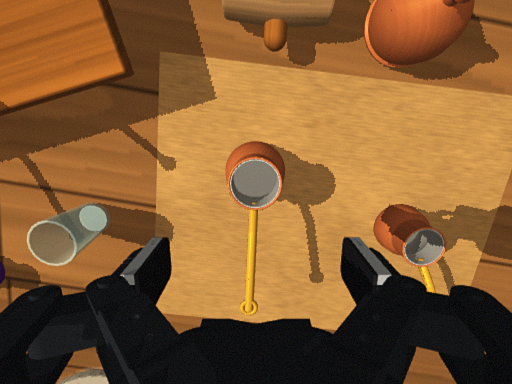

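Emit:
{"fn": "play_rows", "kwargs": {"motion": [[[-0.334,-0.093,-0.05,-40],[-0.334,-0.093,-0.05,-40],[-0.334,-0.093,-0.05,-40],[-0.334,-0.093,-0.05,-40],[-0.334,-0.093,-0.05,-40],[-0.334,-0.093,-0.05,-40],[-0.334,-0.093,-0.05,-40],[-0.334,-0.093,-0.05,-40],[-0.334,-0.093,-0.05,-40],[-0.334,-0.093,-0.05,-40]]]}}

```text
time: 2.95
tool_pos: [510.4, 179.1, 299.5]
tcp_rot: [179.9, -0.0, -40.1]
wrist_force: [-0.7, -0.1, -0.8]
finger_gap: 85.3
```

```bash
cat > wm.py <<'E'
from h import *
import pickle,sys
def rim(im,c,rad,smax=70):
    h=cv2.cvtColor(im,cv2.COLOR_BGR2HSV); m=((h[...,1]<smax)).astype(np.uint8)
    M=np.zeros_like(m); cv2.circle(M,c,rad,1,-1); m&=M
    cn=max(cv2.findContours(m,0,1)[0],key=cv2.contourArea)
    return cv2.fitEllipse(cv2.convexHull(cn))
E
python3 - <<'E'
from wm import *
c=cal('wrist'); im=r.read_camera('wrist'); cv2.imwrite('pics/wS.png',im[:,:,::-1]); pickle.dump(c,open('wS.pkl','wb'))
for n,p,rad,z,tip,zt in [('w3',(255,180),28,68,(257,291),86),('w2',(255,184),32,82,(249,307),101)]:
    i=cv2.imread(f'pics/{n}.png'); cc=pickle.load(open(n+'.pkl','rb'))
    e=rim(i,p,rad); X=onz(cc,e[0],z); T=onz(cc,tip,zt); d=T-X
    print(n,e,X.round(1),'handle',np.degrees(np.arctan2(d[1],d[0])).round(1),np.hypot(*d[:2]).round(1))
E
```

```text
w3 ((254.118408203125, 180.2337188720703), (42.25286865234375, 43.03668975830078), 93.42803955078125) [ 434.3 -370.    68. ] handle -155.7 119.2
w2 ((254.58773803710938, 183.0917205810547), (48.13676071166992, 49.56013870239258), 91.27032470703125) [ 477.3 -165.4   82. ] handle -172.7 133.4
```

View pics/wS.png

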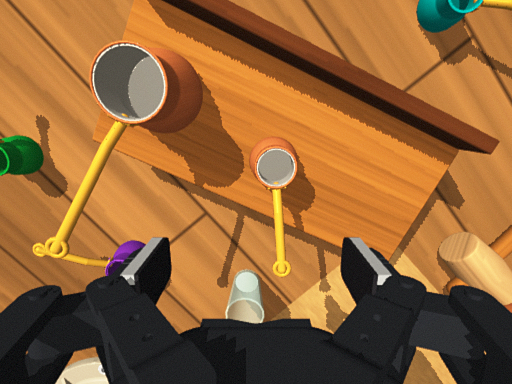

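```bash
cat > a.py <<'E'
from wm import *
ct=cal('top');t=cv2.imread('pics/top0.png');
cc=pickle.load(open('wS.pkl','rb'));i=cv2.imread('pics/wS.png')
for n,p,rad,z,tip,zt,tp in [('S',(276,168),24,134,(281,268),152,(205,190)),('L',(130,82),40,176,(56,247),195,(154,203))]:
    e=rim(i,p,rad);X=onz(cc,e[0],z);T=onz(cc,tip,zt);d=T-X
    print(n,e,X.round(1),'handle',np.degrees(np.arctan2(d[1],d[0])).round(1),np.hypot(*d[:2]).round(1),'tri',tri(ct,rim(t,tp,13)[0],cc,e[0]))
for n,p,z,tp in [('w3',(254.1,180.2),68,(388,226)),('w2',(254.6,183.1),82,(321,211))]:
    print(n,tri(ct,rim(t,tp,13)[0],pickle.load(open(n+'.pkl','rb')),p))
g=cv2.GaussianBlur(i,(3,3),0).astype(float)[...,2]
W=[]
for u in list(range(135,240,5))+list(range(296,340,4)):
    v0=157+(258-157)*(u-125)/(388-125); vs=np.arange(int(v0)-9,int(v0)+10);d=np.diff(g[vs,u]);k=np.argmin(d)
    W.append(onz(cc,(u,vs[k]+.5),80)[:2]); print(u,vs[k],d[k],end='; ')
W=np.array(W,np.float32)
vx,vy,x0,y0=cv2.fitLine(W,cv2.DIST_HUBER,0,.01,.01).ravel()
if vy<0: vx,vy=-vx,-vy
print('\npsi',np.degrees(np.arctan2(-vx,vy)));n=np.array([vy,-vx])
for k,p in dict(L=(492.8,313.6),S=(536.8,179)).items(): print(k,'shelf x',(np.array(p)-[x0,y0])@n-85)
for q in [(455,153),(392,260)]: print(onz(cc,q,80))
E
python3 a.py
```

```text
S ((275.5821533203125, 166.85098266601562), (37.36030960083008, 38.02400588989258), 66.10054016113281) [537.7 178.8 134. ] handle -126.6 102.8 tri (array([537.34695024, 178.95288113, 133.51284719]), np.float64(0.7897141144667303))
L ((128.50408935546875, 81.93020629882812), (69.98809814453125, 79.47090911865234), 148.7873992919922) [494.  313.6 176. ] handle -157.5 149.7 tri (array([493.18477085, 314.94689902, 172.81370769]), np.float64(0.35289764772044735))
w3 (array([ 433.62458104, -370.38399853,   65.95920149]), np.float64(0.7386196212292069))
w2 (array([ 476.36341807, -165.52553491,   77.65691036]), np.float64(0.022078702288982312))
135 156 -17.0; 140 159 -21.0; 145 161 -19.0; 150 163 -26.0; 155 166 -42.0; 160 168 -43.0; 165 170 -45.0; 170 173 -58.0; 175 175 -51.0; 180 177 -39.0; 185 179 -38.0; 190 181 -36.0; 195 183 -22.0; 200 185 -8.0; 205 188 -40.0; 210 190 -41.0; 215 192 -38.0; 220 194 -36.0; 225 196 -39.0; 230 198 -33.0; 235 201 -39.0; 296 226 -15.0; 300 215 -20.0; 304 231 -33.0; 308 232 -42.0; 312 234 -39.0; 316 236 -40.0; 320 237 -39.0; 324 239 -45.0; 328 241 -44.0; 332 243 -41.0; 336 244 -39.0; 
psi 25.346024
L shelf x -2.0404062929532074
S shelf x -19.895987868585365
[706.66370422  45.84519301  80.        ]
[573.52300338 -24.13576696  80.        ]
```

```bash
python3 -c "
from h import *
go(537.5,178.9,190,-36.6)"
```

```text
row [ 0.0208 -0.0175  0.1096] turn(tool z) -3.51 n>= 2.3
```

Emit:
{"fn": "play_rows", "kwargs": {"motion": [[[0.021,-0.0175,0.05,-3.5],[0.021,-0.0175,0.1095,-3.5],[0.021,-0.0175,0.1095,-3.5],[0.021,-0.0175,0.1095,-3.5],[0.021,-0.0175,0.1095,-3.5],[0.021,-0.0175,0.1095,-3.5]]]}}

```text
time: 3.6
tool_pos: [538.0, 181.6, 192.7]
tcp_rot: [-179.9, -0.1, -36.4]
wrist_force: [-0.6, 0.6, 0.1]
finger_gap: 85.7
```

Run:
```python
from wm import *
c=cal('wrist'); im=r.read_camera('wrist'); cv2.imwrite('pics/wS2.png',im[:,:,::-1])
e=rim(im[:,:,::-1].copy(),tuple(int(v) for v in proj(c,[537.5,178.9,134])),42); print(e,onz(c,e[0],134), proj(c,[537.5,178.9,134]))
go(537.5,178.9,133,-36.6)
```

```text
((256.072998046875, 223.84458923339844), (54.44941329956055, 58.08966827392578), 87.41567993164062) [537.81847455 179.19789134 134.        ] [255.95228536 224.45782101]
row [0.0014 0.0025 0.0597] turn(tool z) 0.2 n>= 1.2
```

View pics/wS2.png

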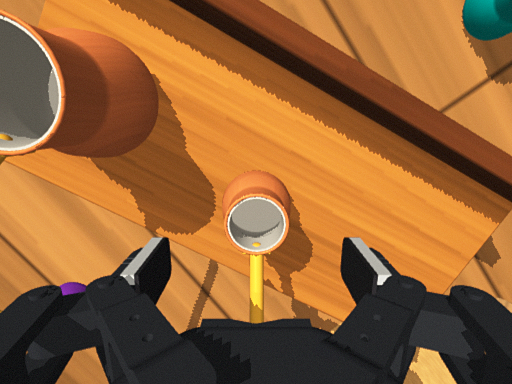

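Emit:
{"fn": "play_rows", "kwargs": {"motion": [[[0.0014,0.0025,0.015,0],[0.0014,0.0025,0.03,0],[0.0014,0.0025,0.045,0],[0.0014,0.0025,0.0595,0],[0.0014,0.0025,0.0595,0],[0.0014,0.0025,0.0595,0],[0.0014,0.0025,0.0595,0]]]}}

```text
time: 4.35
tool_pos: [536.9, 179.3, 131.8]
tcp_rot: [-179.9, -0.0, -36.3]
wrist_force: [-0.1, 0.4, -0.6]
finger_gap: 85.2
```

Emit:
{"fn": "play_rows", "kwargs": {"motion": [[[0,0,0,0],[0,0,0,0],[0,0,0,0],[0,0,0,0],[0,0,0,0],[0,0,0,0],[0,0,0,0],[0,0,0,0]]], "hand": 1}}

```text
time: 5.15
tool_pos: [536.9, 179.1, 132.0]
tcp_rot: [-179.9, -0.1, -36.4]
wrist_force: [-1.8, -1.4, 5.5]
finger_gap: 40.7
```

Run:
```python
from wm import *
im=r.read_camera('wrist'); cv2.imwrite('pics/wS3.png',im[:,:,::-1])
go(537.5,178.9,170,-36.6)
```

```text
row [ 0.0006 -0.0002 -0.038 ] turn(tool z) 0.25 n>= 0.8
```

View pics/wS3.png

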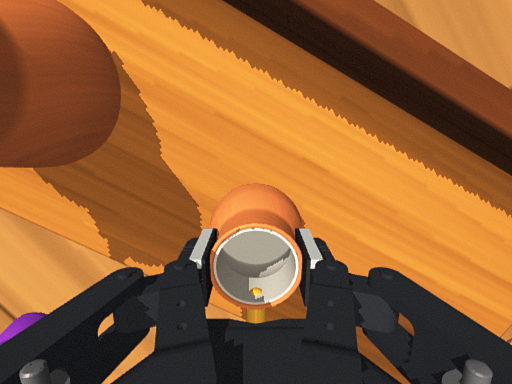

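Emit:
{"fn": "play_rows", "kwargs": {"motion": [[[0,0,-0.01,0],[0,0,-0.025,0],[0,0,-0.04,0],[0,0,-0.04,0],[0,0,-0.04,0]]]}}

```text
time: 5.7
tool_pos: [536.9, 179.0, 171.9]
tcp_rot: [-179.9, -0.1, -36.4]
wrist_force: [-0.2, -0.2, -1.5]
finger_gap: 40.8
```

Run:
```python
from wm import *
print(r.sense()['tool_pos'],r.sense()['wrist_force'],r.sense()['finger_gap'])
go(606.7,78.6,152,-64.6)
```

```text
[536.86760507 179.04886763 171.88079119] [-0.20266658 -0.19257392 -1.52338933] 40.81466471242231
row [0.1158 0.0395 0.0199] turn(tool z) 28.24 n>= 3.3
```

Emit:
{"fn": "play_rows", "kwargs": {"motion": [[[0.017,0.006,0,4],[0.034,0.012,0,8],[0.051,0.018,0,12],[0.068,0.024,0,17],[0.085,0.03,0.01,21],[0.1,0.035,0.02,25],[0.116,0.0395,0.02,28.2],[0.116,0.0395,0.02,28.2],[0.116,0.0395,0.02,28.2],[0.116,0.0395,0.02,28.2]]]}}

```text
time: 6.7
tool_pos: [606.3, 79.8, 151.7]
tcp_rot: [-180.0, 0.0, -64.4]
wrist_force: [-1.3, 0.2, -2.1]
finger_gap: 40.7
```

Run:
```python
from wm import *
c=cal('wrist');im=r.read_camera('wrist'); cv2.imwrite('pics/wS4.png',im[:,:,::-1])
go(606.7,78.6,133,-64.6)
```

```text
row [0.0013 0.0001 0.0187] turn(tool z) 0.2 n>= 0.4
```

View pics/wS4.png

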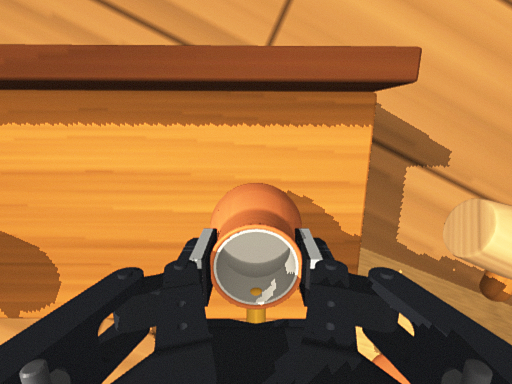

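Emit:
{"fn": "play_rows", "kwargs": {"motion": [[[0.0012,0,0.006,0],[0.0012,0,0.012,0],[0.0012,0,0.016,0],[0.0012,0,0.0185,0],[0.0012,0,0.0195,0],[0.0012,0,0.0195,0],[0.0012,0,0.0195,0]]]}}

```text
time: 7.45
tool_pos: [607.0, 77.5, 132.1]
tcp_rot: [-180.0, -0.0, -64.5]
wrist_force: [-2.4, -0.5, 6.4]
finger_gap: 40.8
```

Emit:
{"fn": "play_rows", "kwargs": {"motion": [[[0,0,0,0],[0,0,0,0],[0,0,0,0],[0,0,0,0],[0,0,0,0]]], "hand": -0.5}}

```text
time: 7.95
tool_pos: [607.1, 77.3, 131.6]
tcp_rot: [-180.0, 0.0, -64.6]
wrist_force: [0.9, 0.0, 0.6]
finger_gap: 64.3
```

Emit:
{"fn": "play_rows", "kwargs": {"motion": [[[0,0,-0.015,0],[0,0,-0.035,0],[0,0,-0.07,0],[0,0,-0.1,0],[0,0,-0.13,0],[0,0,-0.13,0],[0,0,-0.13,0]]]}}

```text
time: 8.65
tool_pos: [607.5, 77.5, 263.5]
tcp_rot: [-179.8, -0.0, -64.5]
wrist_force: [0.3, 0.1, -0.7]
finger_gap: 64.1
```

Run:
```python
from wm import *
c=cal('wrist');im=r.read_camera('wrist'); cv2.imwrite('pics/wS5.png',im[:,:,::-1])
e=rim(im[:,:,::-1].copy(),tuple(int(v) for v in proj(c,[606.7,78.6,134])),32); print(e,onz(c,e[0],134))
go(477,-165.4,180,-82.7)
```

```text
((255.22084045410156, 193.02760314941406), (41.06851577758789, 42.49306869506836), 90.2550048828125) [608.61506605  77.14291767 134.        ]
row [0.1633 0.2217 0.0821] turn(tool z) 18.15 n>= 5.7
```

View pics/wS5.png

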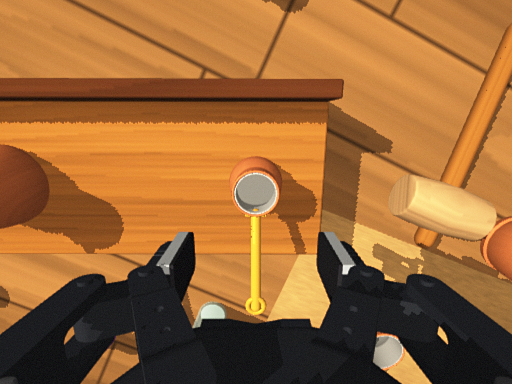

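Emit:
{"fn": "play_rows", "kwargs": {"motion": [[[0.163,0.222,0.03,18.2],[0.163,0.222,0.082,18.2],[0.163,0.222,0.082,18.2],[0.163,0.222,0.082,18.2],[0.163,0.222,0.082,18.2],[0.163,0.222,0.082,18.2],[0.163,0.222,0.082,18.2],[0.163,0.222,0.082,18.2],[0.163,0.222,0.082,18.2]]], "hand": -1}}

```text
time: 9.6
tool_pos: [477.2, -163.9, 179.6]
tcp_rot: [-180.0, 0.0, -82.6]
wrist_force: [-0.2, 0.4, 0.4]
finger_gap: 85.1
```

Run:
```python
from wm import *
c=cal('wrist');im=r.read_camera('wrist'); cv2.imwrite('pics/w2b.png',im[:,:,::-1])
e=rim(im[:,:,::-1].copy(),tuple(int(v) for v in proj(c,[477,-165.4,82])),38); print(e,onz(c,e[0],82))
go(477,-165.4,79,-82.7)
```

```text
((256.2458190917969, 204.1572265625), (61.885475158691406, 64.64899444580078), 88.68872833251953) [ 477.59433448 -165.33186217   82.        ]
row [0.0016 0.0006 0.1008] turn(tool z) 0.09 n>= 2.0
```

View pics/w2b.png

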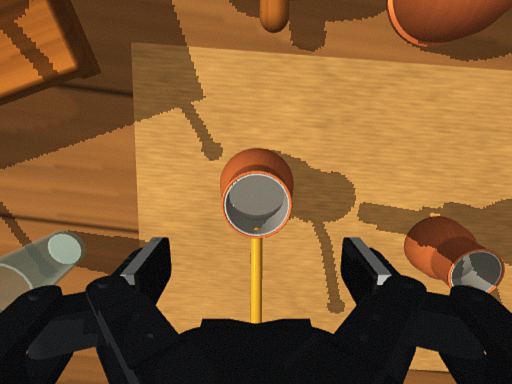

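Emit:
{"fn": "play_rows", "kwargs": {"motion": [[[0.0015,0.0005,0.03,0],[0.0015,0.0005,0.055,0],[0.0015,0.0005,0.075,0],[0.0015,0.0005,0.09,0],[0.0015,0.0005,0.101,0],[0.0015,0.0005,0.101,0],[0.0015,0.0005,0.101,0],[0.0015,0.0005,0.101,0]]]}}

```text
time: 10.45
tool_pos: [477.2, -166.8, 79.6]
tcp_rot: [-179.9, -0.0, -82.7]
wrist_force: [0.6, 0.6, -0.3]
finger_gap: 85.4
```

Emit:
{"fn": "play_rows", "kwargs": {"motion": [[[0,0,0,0],[0,0,0,0],[0,0,0,0],[0,0,0,0],[0,0,0,0],[0,0,0,0],[0,0,0,0]]], "hand": 1}}

```text
time: 11.15
tool_pos: [477.0, -167.0, 79.5]
tcp_rot: [-179.9, -0.0, -82.8]
wrist_force: [-0.2, -0.4, 5.7]
finger_gap: 52.7
```

Emit:
{"fn": "play_rows", "kwargs": {"motion": [[[0,0,-0.01,0],[0,0,-0.025,0],[0,0,-0.05,0],[0,0,-0.075,0],[0,0,-0.1,0],[0,0,-0.125,0],[0,0,-0.15,0],[0,0,-0.16,0],[0,0,-0.16,0],[0,0,-0.16,0]]]}}

```text
time: 12.15
tool_pos: [475.8, -166.7, 237.5]
tcp_rot: [179.9, 0.0, -82.8]
wrist_force: [0.6, 0.2, -3.2]
finger_gap: 52.9
```

Run:
```python
from wm import *
c=cal('wrist');im=r.read_camera('wrist'); cv2.imwrite('pics/w2c.png',im[:,:,::-1])
go(536.4,226.8,238,-64.6)
```

```text
row [-0.3827 -0.11   -0.0009] turn(tool z) -18.15 n>= 8.0
```

View pics/w2c.png

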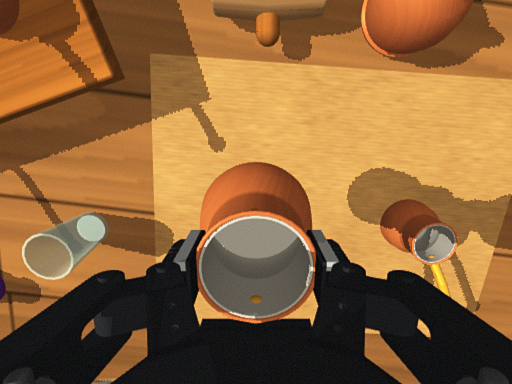

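Emit:
{"fn": "play_rows", "kwargs": {"motion": [[[-0.015,-0.0043,0,-1],[-0.04,-0.0115,0,-2],[-0.07,-0.02,0,-3.5],[-0.105,-0.03,0,-5],[-0.14,-0.04,0,-7],[-0.175,-0.05,0,-8.5],[-0.21,-0.06,0,-10],[-0.245,-0.07,0,-12],[-0.28,-0.08,0,-13.5],[-0.31,-0.089,0,-15]]]}}

```text
time: 13.2
tool_pos: [524.4, 155.1, 237.6]
tcp_rot: [179.9, 0.1, -67.5]
wrist_force: [0.2, -0.4, -2.3]
finger_gap: 52.4
```

Emit:
{"fn": "play_rows", "kwargs": {"motion": [[[-0.028,-0.0005,0,-1],[-0.048,-0.0005,0,-2],[-0.058,-0.0005,0,-3],[-0.058,-0.0005,0,-3],[-0.058,-0.0005,0,-3],[-0.058,-0.0005,0,-3]]]}}

```text
time: 13.8
tool_pos: [504.7, 203.9, 238.6]
tcp_rot: [180.0, -0.1, -64.9]
wrist_force: [-0.1, -1.1, -1.5]
finger_gap: 53.0
```

Run:
```python
from wm import *
c=cal('wrist');im=r.read_camera('wrist'); cv2.imwrite('pics/w2d.png',im[:,:,::-1])
go(536.4,226.8,180,-64.6)
```

```text
row [-0.0071 -0.0384  0.0586] turn(tool z) -0.31 n>= 1.4
```

View pics/w2d.png

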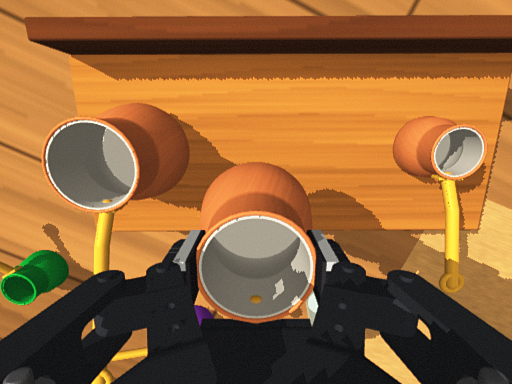

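Emit:
{"fn": "play_rows", "kwargs": {"motion": [[[-0.003,-0.015,0.005,0],[-0.006,-0.03,0.015,0],[-0.007,-0.0385,0.025,0],[-0.007,-0.0385,0.035,0],[-0.007,-0.0385,0.045,0],[-0.007,-0.0385,0.055,0],[-0.007,-0.0385,0.055,0],[-0.007,-0.0385,0.055,0]]]}}

```text
time: 14.65
tool_pos: [535.6, 228.3, 183.7]
tcp_rot: [180.0, -0.0, -64.8]
wrist_force: [-0.6, 0.4, -2.1]
finger_gap: 52.8
```

Run:
```python
from wm import *
c=cal('wrist');im=r.read_camera('wrist'); cv2.imwrite('pics/w2e.png',im[:,:,::-1])
for n,p,z in (('L',(493.5,314,176),176),('S',(608,77.5,134),134)):
    q=proj(c,p); print(n,q)
    e=rim(im[:,:,::-1].copy(),tuple(int(v) for v in q),45); print(e,onz(c,e[0],z))
go(536.4,226.8,160,-64.6)
```

```text
L [ 55.94077497 262.04940225]
((55.0, 262.0), (89.89903259277344, 89.89903259277344), 0.0) [493.33272946 314.41799819 176.        ]
S [522.20242811 224.60899348]
((518.3405151367188, 224.62135314941406), (48.036285400390625, 61.14397048950195), 44.98161697387695) [606.96812938  79.67541326 134.        ]
row [0.0017 0.0003 0.0241] turn(tool z) -0.16 n>= 0.5
```

View pics/w2e.png

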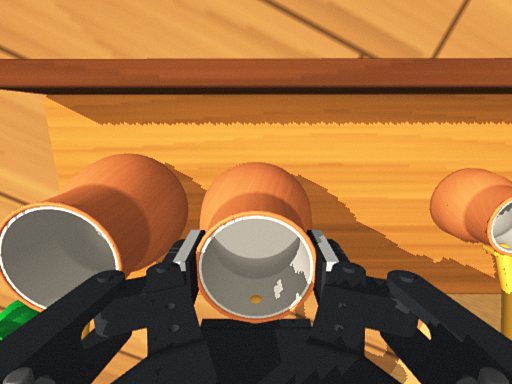

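Emit:
{"fn": "play_rows", "kwargs": {"motion": [[[0.0017,0,0.008,0],[0.0017,0,0.015,0],[0.0017,0,0.02,0],[0.0017,0,0.0235,0],[0.0017,0,0.0245,0],[0.0017,0,0.0245,0],[0.0017,0,0.0245,0]]]}}

```text
time: 15.4
tool_pos: [536.7, 227.1, 159.5]
tcp_rot: [-180.0, -0.0, -64.8]
wrist_force: [-1.7, -1.7, 3.1]
finger_gap: 52.6
```

Touching the board (about +3 N up). Release with a partial opening.

Emit:
{"fn": "play_rows", "kwargs": {"motion": [[[0,0,0,0],[0,0,0,0],[0,0,0,0],[0,0,0,0],[0,0,0,0]]], "hand": -0.6}}

```text
time: 15.9
tool_pos: [536.6, 227.0, 159.1]
tcp_rot: [-180.0, 0.0, -64.7]
wrist_force: [-0.1, -0.1, 1.0]
finger_gap: 68.5
```

Emit:
{"fn": "play_rows", "kwargs": {"motion": [[[0,0,-0.015,0],[0,0,-0.035,0],[0,0,-0.07,0],[0,0,-0.1,0],[0,0,-0.13,0],[0,0,-0.13,0],[0,0,-0.13,0]]]}}

```text
time: 16.6
tool_pos: [536.8, 227.3, 290.7]
tcp_rot: [-179.9, -0.0, -64.7]
wrist_force: [-1.4, 0.2, 0.2]
finger_gap: 68.3
```

Run:
```python
from wm import *
c=cal('wrist');im=r.read_camera('wrist'); cv2.imwrite('pics/w2f.png',im[:,:,::-1])
for n,p in (('L',(493.5,314,176)),('S',(608,77.5,134)),('2',(536.5,227,162))):
    q=proj(c,p)
    e=rim(im[:,:,::-1].copy(),tuple(int(v) for v in q),{'L':44,'S':30,'2':36}[n]); print(n,q,e,onz(c,e[0],p[2]))
go(477,-200,230,-64.6)
```

```text
L [139.97585642 201.03764102] ((140.86671447753906, 200.57469177246094), (62.26006317138672, 69.75496673583984), 123.87814331054688) [494.20870202 313.45289802 176.        ]
S [422.4207698  186.24387407] ((422.58331298828125, 186.10292053222656), (34.929710388183594, 41.04273223876953), 51.793800354003906) [608.18853408  77.43522615 134.        ]
2 [254.56689259 194.62089138] ((255.67059326171875, 193.6583709716797), (55.33383560180664, 57.02806091308594), 90.46981048583984) [537.7242889  226.48697808 162.        ]
row [0.3608 0.2359 0.0594] turn(tool z) -0.15 n>= 8.7
```

View pics/w2f.png

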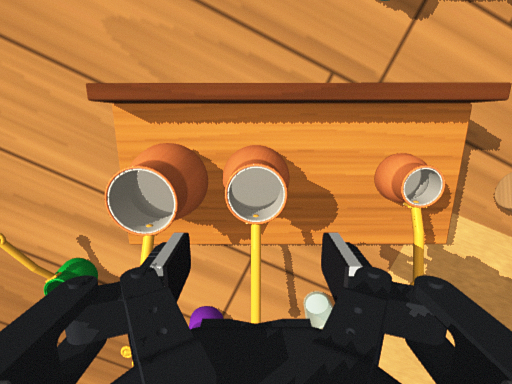

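```bash
python3 -c "
from h import *
go(434.2,-370.1,170,-66.2)"
```

```text
row [0.4964 0.3472 0.1194] turn(tool z) 1.45 n>= 12.3
```

Emit:
{"fn": "play_rows", "kwargs": {"motion": [[[0.4965,0.347,0,1.5],[0.4965,0.347,0,1.5],[0.4965,0.347,0,1.5],[0.4965,0.347,0,1.5],[0.4965,0.347,0.03,1.5],[0.4965,0.347,0.05,1.5],[0.4965,0.347,0.05,1.5],[0.4965,0.347,0.05,1.5],[0.4965,0.347,0.05,1.5],[0.4965,0.347,0.05,1.5]]], "hand": -1}}

```text
time: 17.65
tool_pos: [451.3, -265.3, 252.0]
tcp_rot: [179.9, 0.1, -66.3]
wrist_force: [1.1, -0.3, -0.2]
finger_gap: 85.1
```

```bash
python3 -c "
from h import *
go(434.2,-370.1,170,-66.2)"
```

```text
row [0.089  0.0579 0.082 ] turn(tool z) -0.05 n>= 2.7
```

Emit:
{"fn": "play_rows", "kwargs": {"motion": [[[0.05,0.035,0.04,0],[0.05,0.035,0.05,0],[0.05,0.035,0.05,0],[0.05,0.035,0.05,0],[0.05,0.035,0.05,0]]]}}

```text
time: 18.15
tool_pos: [441.8, -322.1, 203.8]
tcp_rot: [-179.9, -0.0, -66.1]
wrist_force: [-0.1, -0.2, 0.1]
finger_gap: 85.5
```

```bash
python3 -c "
from h import *
go(434.2,-370.1,160,-66.2)"
```

```text
row [0.0408 0.0264 0.0438] turn(tool z) 0.08 n>= 1.3
```

Emit:
{"fn": "play_rows", "kwargs": {"motion": [[[0.041,0.0265,0.015,0],[0.041,0.0265,0.0435,0],[0.041,0.0265,0.0435,0],[0.041,0.0265,0.0435,0],[0.041,0.0265,0.0435,0],[0.041,0.0265,0.0435,0]]]}}

```text
time: 18.75
tool_pos: [434.4, -371.2, 161.5]
tcp_rot: [-179.9, -0.1, -66.1]
wrist_force: [1.2, -0.2, 0.1]
finger_gap: 85.3
```

Run:
```python
from wm import *
c=cal('wrist');im=r.read_camera('wrist'); cv2.imwrite('pics/w3b.png',im[:,:,::-1])
e=rim(im[:,:,::-1].copy(),tuple(int(v) for v in proj(c,[434.2,-370.1,68])),36); print(e,onz(c,e[0],68))
go(434.2,-370.1,67,-66.2)
```

```text
((252.3848114013672, 205.13839721679688), (55.55894088745117, 58.03104019165039), 92.4124984741211) [ 434.43213031 -369.81407313   68.        ]
row [-0.0011 -0.0006  0.0943] turn(tool z) 0.03 n>= 1.9
```

View pics/w3b.png

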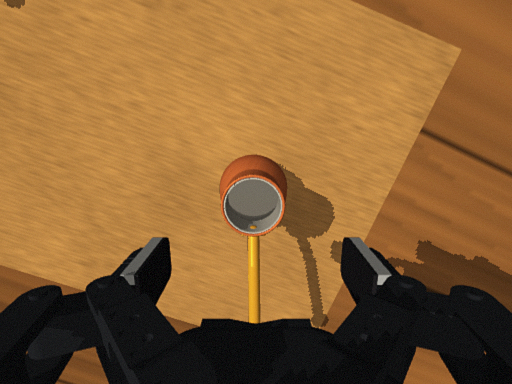

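Third pot's rim is centred at (252,205) with the handle straight down the picture, so I descend and grip.

Emit:
{"fn": "play_rows", "kwargs": {"motion": [[[-0.001,-0.0005,0.025,0],[-0.001,-0.0005,0.05,0],[-0.001,-0.0005,0.07,0],[-0.001,-0.0005,0.085,0],[-0.001,-0.0005,0.0945,0],[-0.001,-0.0005,0.0945,0],[-0.001,-0.0005,0.0945,0],[-0.001,-0.0005,0.0945,0]]]}}

```text
time: 19.6
tool_pos: [433.8, -371.1, 66.3]
tcp_rot: [-179.9, -0.1, -66.3]
wrist_force: [1.0, 0.2, 0.4]
finger_gap: 85.5
```

Emit:
{"fn": "play_rows", "kwargs": {"motion": [[[0,0,0,0],[0,0,0,0],[0,0,0,0],[0,0,0,0],[0,0,0,0],[0,0,0,0],[0,0,0,0]]], "hand": 1}}

```text
time: 20.3
tool_pos: [433.6, -370.8, 65.9]
tcp_rot: [-180.0, -0.1, -66.2]
wrist_force: [-0.4, -1.1, 6.0]
finger_gap: 46.5
```

Emit:
{"fn": "play_rows", "kwargs": {"motion": [[[0,0,-0.01,0],[0,0,-0.025,0],[0,0,-0.05,0],[0,0,-0.075,0],[0,0,-0.1,0],[0,0,-0.125,0],[0,0,-0.15,0],[0,0,-0.165,0],[0,0,-0.165,0],[0,0,-0.165,0]]]}}

```text
time: 21.3
tool_pos: [432.9, -370.5, 230.2]
tcp_rot: [-180.0, -0.0, -66.3]
wrist_force: [-0.7, -0.3, -2.1]
finger_gap: 46.7
```

Run:
```python
from wm import *
c=cal('wrist');im=r.read_camera('wrist'); cv2.imwrite('pics/w3c.png',im[:,:,::-1])
go(574.3,148.2,233,-64.6); go(545,148,233,-64.6)
```

```text
row [-0.4175 -0.3385 -0.0036] turn(tool z) -1.65 n>= 10.7
row [-0.4291 -0.3116 -0.0036] turn(tool z) -1.65 n>= 10.6
```

View pics/w3c.png

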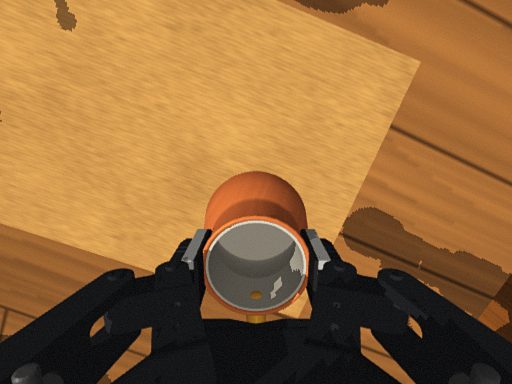

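Emit:
{"fn": "play_rows", "kwargs": {"motion": [[[-0.015,-0.012,-0.005,0],[-0.037,-0.03,-0.015,0],[-0.064,-0.052,-0.025,0],[-0.091,-0.074,-0.03,0],[-0.118,-0.096,-0.03,0],[-0.145,-0.118,-0.03,0],[-0.172,-0.14,-0.03,0],[-0.199,-0.162,-0.03,0],[-0.226,-0.184,-0.03,0],[-0.253,-0.206,-0.03,0]]]}}

```text
time: 22.35
tool_pos: [519.3, -54.7, 258.9]
tcp_rot: [179.9, 0.1, -66.3]
wrist_force: [0.4, 0.3, -2.5]
finger_gap: 46.8
```

Emit:
{"fn": "play_rows", "kwargs": {"motion": [[[-0.027,-0.022,0,-0.5],[-0.054,-0.044,0,-1],[-0.081,-0.066,0,-1.5],[-0.108,-0.088,0,-1.5],[-0.13,-0.106,0,-1.5],[-0.147,-0.118,0,-1.5],[-0.155,-0.124,0,-1.5],[-0.155,-0.124,0,-1.5],[-0.155,-0.124,0,-1.5],[-0.155,-0.124,0,-1.5]]]}}

```text
time: 23.35
tool_pos: [571.0, 133.8, 260.0]
tcp_rot: [180.0, -0.0, -64.9]
wrist_force: [0.3, -0.2, -1.9]
finger_gap: 46.7
```

Run:
```python
from wm import *
c=cal('wrist');im=r.read_camera('wrist'); cv2.imwrite('pics/w3d.png',im[:,:,::-1])
go(574.3,148.2,180,-64.6)
```

```text
row [-0.0115 -0.0091  0.0801] turn(tool z) -0.28 n>= 1.6
```

View pics/w3d.png

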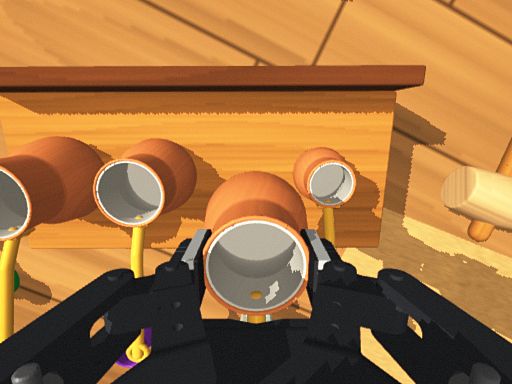

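Emit:
{"fn": "play_rows", "kwargs": {"motion": [[[-0.006,-0.005,0,0],[-0.0115,-0.009,0.005,0],[-0.0115,-0.009,0.015,0],[-0.0115,-0.009,0.03,0],[-0.0115,-0.009,0.045,0],[-0.0115,-0.009,0.06,0],[-0.0115,-0.009,0.075,0],[-0.0115,-0.009,0.08,0],[-0.0115,-0.009,0.08,0],[-0.0115,-0.009,0.08,0]]]}}

```text
time: 24.4
tool_pos: [574.4, 150.1, 180.7]
tcp_rot: [-180.0, -0.0, -64.7]
wrist_force: [0.3, -0.3, -2.5]
finger_gap: 46.7
```

Run:
```python
from wm import *
c=cal('wrist');im=r.read_camera('wrist'); cv2.imwrite('pics/w3e.png',im[:,:,::-1])
go(574.3,148.2,146.5,-64.6)
```

```text
row [0.0017 0.0011 0.0345] turn(tool z) -0.15 n>= 0.7
```

View pics/w3e.png

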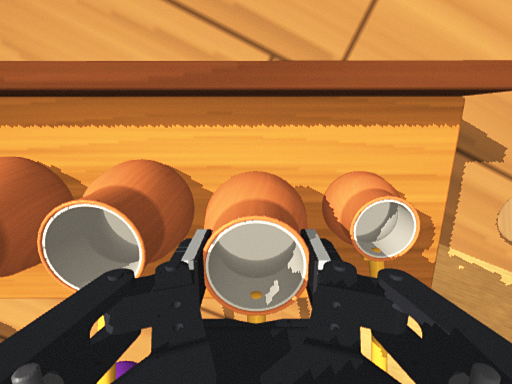

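Emit:
{"fn": "play_rows", "kwargs": {"motion": [[[0.0015,0.001,0.008,0],[0.0015,0.001,0.016,0],[0.0015,0.001,0.024,0],[0.0015,0.001,0.03,0],[0.0015,0.001,0.033,0],[0.0015,0.001,0.0345,0],[0.0015,0.001,0.035,0],[0.0015,0.001,0.035,0],[0.0015,0.001,0.035,0]]]}}

```text
time: 25.35
tool_pos: [574.0, 148.4, 145.9]
tcp_rot: [-180.0, -0.0, -64.7]
wrist_force: [-3.1, -0.7, 5.7]
finger_gap: 46.8
```

Emit:
{"fn": "play_rows", "kwargs": {"motion": [[[0,0,0,0],[0,0,0,0],[0,0,0,0],[0,0,0,0],[0,0,0,0]]], "hand": -0.45}}

```text
time: 25.85
tool_pos: [573.9, 148.2, 145.1]
tcp_rot: [-180.0, 0.0, -64.7]
wrist_force: [0.1, -0.0, 0.1]
finger_gap: 61.9
```

Emit:
{"fn": "play_rows", "kwargs": {"motion": [[[0,0,-0.015,0],[0,0,-0.035,0],[0,0,-0.07,0],[0,0,-0.11,0],[0,0,-0.15,0],[0,0,-0.18,0],[0,0,-0.18,0],[0,0,-0.18,0],[0,0,-0.18,0]]]}}

```text
time: 26.75
tool_pos: [573.4, 148.0, 324.5]
tcp_rot: [179.9, 0.0, -64.7]
wrist_force: [-1.2, 0.3, -0.3]
finger_gap: 62.0
```

Run:
```python
from wm import *
c=cal('wrist');im=r.read_camera('wrist'); cv2.imwrite('pics/w3f.png',im[:,:,::-1]); pickle.dump(c,open('w3f.pkl','wb'))
R={}
for n,p in (('L',(494.2,313.5,176)),('2',(537.7,226.5,162)),('3',(575,148,148)),('S',(608,77.5,134))):
    q=proj(c,p)
    e=rim(im[:,:,::-1].copy(),tuple(int(v) for v in q),{'L':36,'S':25,'2':30,'3':28}[n]); R[n]=onz(c,e[0],p[2]); print(n,q.round(1),np.round(e[0],1),np.round(e[1],1),R[n].round(1))
for a,b in ('L2','23','3S'): print(a+b,np.linalg.norm((R[a]-R[b])[:2]))
go(520,0,325,-64.6)
```

```text
L [ 63.4 189.5] [ 63.8 189.5] [53.2 63.9] [494.3 313.2 176. ]
2 [168.8 183.8] [169.1 183.8] [47.9 52.3] [537.9 226.2 162. ]
3 [255.2 180.5] [255.5 180.1] [41.9 42.8] [575.5 148.  148. ]
S [326.  177.9] [326.4 177.8] [32.8 35.5] [608.3  77.2 134. ]
L2 97.24064179002323
23 86.86969578080557
3S 78.01759612297644
row [ 0.111   0.1113 -0.0009] turn(tool z) -0.15 n>= 3.1
```

View pics/w3f.png

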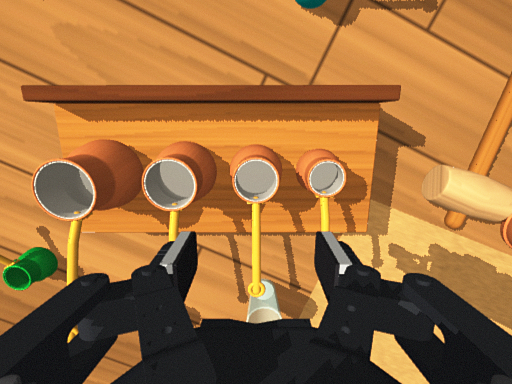

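Emit:
{"fn": "play_rows", "kwargs": {"motion": [[[0.25,0.1,0,0],[0.25,0.1,0,0],[0.25,0.1,0,0],[0.25,0.1,0,0],[0.25,0.1,0,0],[0.25,0.1,0,0],[0.25,0.1,0,0],[0.25,0.1,0,0]]]}}

```text
time: 27.6
tool_pos: [589.7, -120.4, 324.1]
tcp_rot: [179.9, 0.1, -64.8]
wrist_force: [-0.3, 0.5, 0.4]
finger_gap: 61.9
```

Run:
```python
from wm import *
ct,cs=cal('top'),cal('scene')
t=r.read_camera('top')[:,:,::-1].copy(); s=r.read_camera('scene')[:,:,::-1].copy()
cv2.imwrite('pics/top1.png',t);cv2.imwrite('pics/scene1.png',s)
crop('pics/tc9.png',t[:,:,::-1],120,120,290,270,4.5);crop('pics/sc9.png',s[:,:,::-1],240,130,400,250,5)
o=np.array([479.1,147.06]);w=np.radians(25.4);n=np.array([np.cos(w),np.sin(w)])
for k,p in (('L',(494.2,313.5,176)),('2',(537.7,226.5,162)),('3',(575,148,148)),('S',(608,77.5,134))):
    a=rim(t,tuple(int(round(v)) for v in proj(ct,p)),13)[0];b=rim(s,tuple(int(round(v)) for v in proj(cs,p)),12)[0]
    X,e=tri(ct,a,cs,b);Z=onz(ct,a,p[2]); print(k,X.round(1),e.round(1),'top',Z.round(1),'shelf x',((Z[:2]-o)@n-85).round(1))
```

```text
L [492.8 313.5 178. ] 0.4 top [492.9 314.3 176. ] shelf x -0.8
2 [536.8 226.2 163.8] 1.0 top [536.9 227.  162. ] shelf x 1.5
3 [574.2 148.  148.9] 0.8 top [574.2 148.5 148. ] shelf x 1.5
S [607.2  77.5 135.4] 0.5 top [607.3  77.8 134. ] shelf x 1.2
```

View pics/tc9.png

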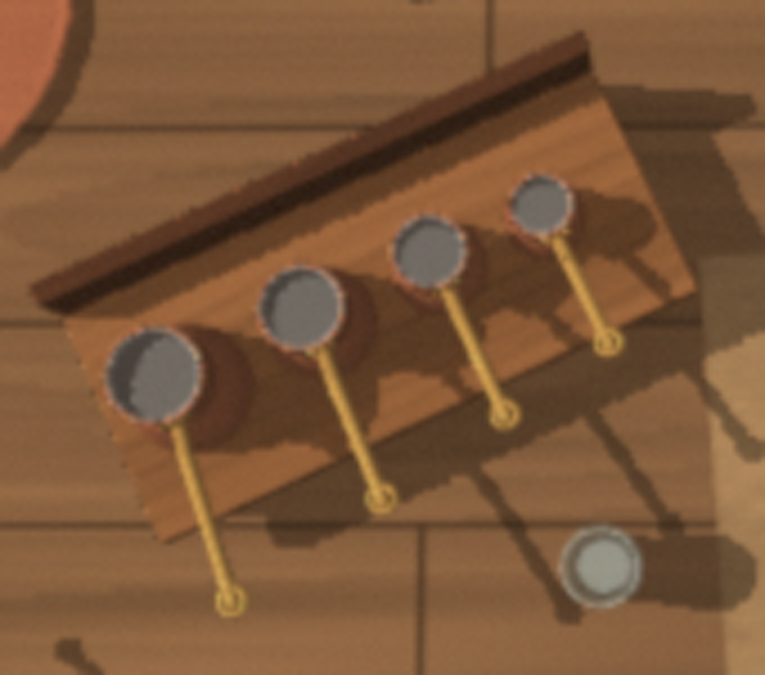

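View pics/sc9.png

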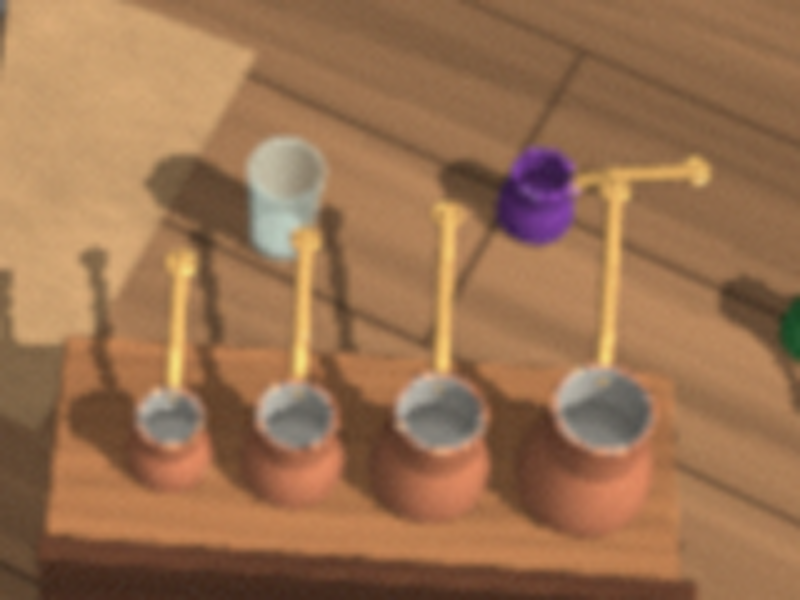

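The pots stand in a straight row. Their handles cross the front edge, and the glass and the largest pot are where they started. The arm is clear, so I'm handing in.

```bash
python3 -c "
from plant import r
s=r.sense();print(s['time'],abs(s['joint_vel']).max(),s['wrist_force']);print(r.finish_job())"
```

```text
27.7 0.6071672565432428 [ 0.36496026  0.97289349 -0.6108945 ]
the job is handed in; nothing more can be done
None
```

The four pots stand in one row on the shelf in order of size, and the job is handed in at 27.7 s; it reports no verdict. I moved the smallest to the right-hand end first, then brought the second and third over from the bench. Each one was lowered until it touched the board, with about 3–6 N on the wrist, before I opened the fingers.

**Last checks:**
- **Spacing:** the axes are 97.2, 86.9 and 78.0 mm apart in the wrist view, which leaves about 16, 16 and 17 mm between bellies.
- **Middle line:** all four axes lie within about 1.5 mm of it.
- **Height:** the rim heights agree with standing flat on the board to about 2 mm.
- **Handles:** the three pots I moved look square to the edge by eye. The largest, left as it stood, measured about 3° off square, which is within tolerance.
- **Largest pot:** it reads at the same place as at the start, to within a millimetre.
- **Bystanders:** the tea glass looked unmoved in the last views. The mallet and domed bowl were not measured again, but no move went near them.

**Disagreements:** the wrist and overhead cameras differed by about 1 mm. One early corner reading of the shelf from the scene camera was about 8 mm off, so I used a line fitted to the front edge instead. One reading of the largest pot's rim, taken while I carried the second pot, was false because the search area was too small; later readings were good.

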